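# Find and seat the rocking media chamber cover

### The job

One of the four identical white covers on the grey filter media caddy has popped off its snap and rocks from end to end, while the other three are firm. With closed fingertips, press the covers near an end until you find the one that rocks, then press that one down on its middle until it is fully home. Only press: do not pull any cover up, and leave everything standing around where it is.

Things in the scene. Friction and masses are not known exactly. Their poses are not given: they have to be found in the camera images.
- cover_a (a point): centre of the top face of one of the four identical white oblong covers (100 x 46 mm, x axis along the 100 mm length, y across, z up out of the top face; 6 mm plate with a short skirt). Covers a, b, c, d stand in this order along +y of the grey caddy, 84 mm apart. At the start all four tops are level with one another, 30 mm above the deck; any of the four may be the loose one, which hangs 6 mm above a lower chamber rim hidden by its skirt, and only pressing tells.
- rock_a (a joint): tilt of cover_a about its own y axis in rad: 0 level, positive with its +x end down. A firm cover stays within 0.02. The loose one tips to about 0.13 either way under 1 to 2 N on an end (about 5 mm down at 40 mm from the middle) before that end lands on the chamber rim, and springs back level when let go.
- press_a (a joint): how far the middle of cover_a has gone down since the start, in m: 0 at the start for every cover, also the loose one. A firm cover stays within 0.001. The loose one needs about 9 N on its middle to go down, stops at 0.006 on its rim (fully home), stays down, then 6 mm lower than its neighbours, and no longer rocks. Negative means pulled up.
- cover_b (a point): centre of the top face of one of the four identical white oblong covers (100 x 46 mm, x axis along the 100 mm length, y across, z up out of the top face; 6 mm plate with a short skirt). Covers a, b, c, d stand in this order along +y of the grey caddy, 84 mm apart. At the start all four tops are level with one another, 30 mm above the deck; any of the four may be the loose one, which hangs 6 mm above a lower chamber rim hidden by its skirt, and only pressing tells.
- rock_b (a joint): tilt of cover_b about its own y axis in rad: 0 level, positive with its +x end down. A firm cover stays within 0.02. The loose one tips to about 0.13 either way under 1 to 2 N on an end (about 5 mm down at 40 mm from the middle) before that end lands on the chamber rim, and springs back level when let go.
- press_b (a joint): how far the middle of cover_b has gone down since the start, in m: 0 at the start for every cover, also the loose one. A firm cover stays within 0.001. The loose one needs about 9 N on its middle to go down, stops at 0.006 on its rim (fully home), stays down, then 6 mm lower than its neighbours, and no longer rocks. Negative means pulled up.
- cover_c (a point): centre of the top face of one of the four identical white oblong covers (100 x 46 mm, x axis along the 100 mm length, y across, z up out of the top face; 6 mm plate with a short skirt). Covers a, b, c, d stand in this order along +y of the grey caddy, 84 mm apart. At the start all four tops are level with one another, 30 mm above the deck; any of the four may be the loose one, which hangs 6 mm above a lower chamber rim hidden by its skirt, and only pressing tells.
- rock_c (a joint): tilt of cover_c about its own y axis in rad: 0 level, positive with its +x end down. A firm cover stays within 0.02. The loose one tips to about 0.13 either way under 1 to 2 N on an end (about 5 mm down at 40 mm from the middle) before that end lands on the chamber rim, and springs back level when let go.
- press_c (a joint): how far the middle of cover_c has gone down since the start, in m: 0 at the start for every cover, also the loose one. A firm cover stays within 0.001. The loose one needs about 9 N on its middle to go down, stops at 0.006 on its rim (fully home), stays down, then 6 mm lower than its neighbours, and no longer rocks. Negative means pulled up.
- cover_d (a point): centre of the top face of one of the four identical white oblong covers (100 x 46 mm, x axis along the 100 mm length, y across, z up out of the top face; 6 mm plate with a short skirt). Covers a, b, c, d stand in this order along +y of the grey caddy, 84 mm apart. At the start all four tops are level with one another, 30 mm above the deck; any of the four may be the loose one, which hangs 6 mm above a lower chamber rim hidden by its skirt, and only pressing tells.
- rock_d (a joint): tilt of cover_d about its own y axis in rad: 0 level, positive with its +x end down. A firm cover stays within 0.02. The loose one tips to about 0.13 either way under 1 to 2 N on an end (about 5 mm down at 40 mm from the middle) before that end lands on the chamber rim, and springs back level when let go.
- press_d (a joint): how far the middle of cover_d has gone down since the start, in m: 0 at the start for every cover, also the loose one. A firm cover stays within 0.001. The loose one needs about 9 N on its middle to go down, stops at 0.006 on its rim (fully home), stays down, then 6 mm lower than its neighbours, and no longer rocks. Negative means pulled up.
- caddy: grey plastic filter media caddy, fixed, a box 156 (x) x 346 (y) x 50 mm high; origin at the centre of its underside, flat deck at 50 mm; the four chambers with their covers stand on it in a row along y, long sides along x
- tub: closed blue filter media tub, 108 x 108 x 89 mm, on the turntable; origin under its centre; stays where it is
- bell: white gravel vacuum bell, 54 mm diameter, 135 mm tall, on the turntable; origin under its centre; stays where it is
- cave: terracotta shrimp cave, a short tube 75 mm long, 51 mm high, on the turntable; origin under its centre; stays where it is
- valve: black check valve 50 mm long, 18 mm thick, lying on the caddy's deck in a gap between covers; origin under its centre; stays where it is
- airstone: grey air stone, upright cylinder 18 mm diameter, 24 mm tall, on the caddy's deck in another gap between covers; origin under its centre; stays where it is
- conditioner: clear bottle, 56 mm diameter, 140 mm tall, on the cabinet floor to the robot's right; origin under its centre; stays where it is
- feed: amber jar with a black cap, 60 mm diameter, 80 mm tall, on the cabinet floor to the robot's right; origin under its centre; stays where it is

How it is judged:
By the outcome, as a careful person would: the job done as asked, in the order asked, and still so for the second after the job is handed in, with the robot touching nothing.
It also fails if it takes over 45 s, if anything falls off the work surface, if the arm or the gripper's body presses on something with over 40 N, if the wrist force passes 120 N, or if a joint passes its speed limit or range.

### The arm

A 6-joint arm with a two-finger parallel gripper is mounted at the origin on the work surface. World frame = base frame: x ahead of the robot, y to its left, z up, the work surface at z = 0. Lengths are in mm, angles in rad, forces in N, time in s.
With the tool pointing down it reaches from about 275 to 1000 mm from the base axis. Payload 8.4 kg.
Tool frame: the origin (TCP) lies midway between the tips of the shut fingers; the grasp point (between the pads) lies r.grip_point_offset behind it (r.grip_point_offset is the distance from the TCP to the grasp point, in mm); z points along the fingers, y is the direction in which the jaws open and shut (so a half turn about z gives the same grasp; the last joint's range is limited). The gripper opens to 85 mm and grips with 20 to 120 N. Pads are 22 mm wide; open, the fingers measure 114 mm over their backs; the gripper's body (76 mm by 85 mm) begins 54 mm behind the grasp point. The pads swing forward as they close: fully open they stand 13 mm farther back than shut.
Start: joints at [1.248, 0.353, 1.633, -0, 1.155, -0.002], TCP at [197.077, 593.117, 205.481] pointing down, gripper open.
Joint ranges: [-2.63, 2.63], [-0.92, 2.1], [0.06, 2.66], [-1.3, 4.44], [0, 2.69], [-3.02, 3.02]. Speed limits (rad/s): [2.22, 2.22, 2.79, 3.14, 3.14, 3.14].

### API

Orientations are given as [roll, pitch, yaw] about the fixed x, y, z axes, in that order (R = Rz(yaw) Ry(pitch) Rx(roll)).
In Python, from rig import r gives the robot as it stands.
- The arm moves only by the tool move_arm, never from a script. Its argument "targets" is one flat list of numbers, 5 for each row, row after row: the gripper's target within -1 to 1 (fully open at 1, half-way at 0, shut at -1), then the shift along the tool's x, y, z in cm, then the turn about the tool's z in degrees. In form: [gripper, tx, ty, tz, turn, gripper, tx, ty, tz, turn, ...]. A call has 1 to 10 rows; each row is the pose to reach, as a shift and turn from the pose commanded when the call began, along the tool's axes at that moment; what a row does not reach only later rows make up. A row lasts 1/10 s, in which the tool goes at most 50 mm and 8.59 degrees, less where a joint would pass 70% of its speed; a pose out of reach is approached as far as the arm can. A call with a gripper value outside its range is refused whole. The fingers move at their own pace and stop on an object; "squeeze" is the grip in N (left out, the last holds). Time passes only in rows, so rows that repeat a pose let the fingers close. It gives the time, the measured TCP pose, the force and the opening at its end, in the units of the state.
- r.sense(): the state, without advancing time (a new reading comes with each control period).
- r.grab_frame(name): name is "side" or "top" or "wrist"; returns a dict with "img" (480x640x3 uint8, blue, green, red), "K" (3x3 intrinsics, pixels), "world_to_cam" (4x4, takes a point from world to camera coordinates). Camera axes: x right, y down, z forward; pixel columns grow to the right and rows downward; lengths in mm; the calibration is good to about 2 mm. The wrist camera is an equidistant fisheye: a pixel r from the principal point sees the ray r / f radians off the axis. A picture is of the moment at which its call begins. There is no depth.
- r.sign_off(): hands the job in, once; it reports no verdict.
Trained networks look in a picture, given as the dict that the camera call returned (one of the last four; its "shot" number tells which), for a name from the list of things; names that differ only in an ending like _2 or _b are one class to them, and where a whole thing is asked for, a point or a joint stands for the part that bears it (a point fixed in the world has none). Each returns a list of dicts, best first, with "conf" (0 to 1); they miss things now and then, are a little off and sometimes report something else, mostly with a low value. They report only what shows in the picture. A call takes as long as a camera call.
- r.outline_of(picture, thing): "region" (480x640 bool, what is visible of it).
- r.mark_of(picture, thing): "position" ([x, y, z] in mm, in world coordinates, good to about 4 mm: a listed point, or the origin of a listed thing).
The state is a dict: "clock": time; "qpos": joint angles; "qvel": joint speeds; "joint_efforts": joint torques, N m; "eef_pos": TCP position; "tcp_rot": TCP orientation; "contact_force": force on the tool from outside, world axes, zero at the start; "wrist_torque": the same for the moment, N m; "opening": opening from 0.0 (shut) to 1.0 (fully open).
Only numpy, scipy, OpenCV 4.12 (cv2) and the standard library are available. Lean on these libraries where they do the work, as an engineer would, in place of code of your own. Each camera call takes 0.05 s, during which the arm holds its last target.

## Working session

There is one attempt and no reset: what is moved stays moved. The work goes in short steps, Python scripts to look and compute and a tool call to move; the robot and the scene stay as the last step left them, time stands still between calls to the robot, and variables do not carry over. Pictures are saved under pics/ and viewed, and the job is handed in when it is done.

Besides the shell and the picture viewer there is one more tool, called after "Call:" in YAML: its name, and indented under it one key for each argument. move_arm: Moves the arm, as the interface text tells. Its arguments: {"type":"object","properties":{"targets":{"type":"array","items":{"type":"number"}},"squeeze":{"type":"number"}},"required":["targets"]}

```bash
mkdir -p pics; python3 - <<'E'
from rig import r
import cv2
s=r.sense(); print(s)
for n in ("top","side"):
    f=r.grab_frame(n); cv2.imwrite(f"pics/{n}1.png",f["img"])
    for t in ("cover_a","caddy","valve","airstone","tub","bell","cave"):
        print(n,t,[(round(d["conf"],2),[round(float(v)) for v in d["position"]]) for d in r.mark_of(f,t)])
print(r.grip_point_offset, r.sense()["clock"])
E
```

```text
{'clock': 0.0, 'qpos': array([ 1.24756681e+00,  3.53630298e-01,  1.63412460e+00, -3.65742432e-05,
        1.15521704e+00, -2.38838739e-03]), 'qvel': array([ 1.59858277e-04,  1.60653448e-03, -7.10084273e-04,  7.81498529e-05,
        8.28553940e-04,  5.14083939e-04]), 'joint_efforts': array([-7.88956568e-04, -6.05229521e+01, -3.42072952e+01, -2.95107793e-04,
        9.29781119e-03,  9.94653533e-06]), 'eef_pos': array([196.94560788, 592.6205848 , 204.77694013]), 'tcp_rot': array([-3.14021329e+00,  3.01463864e-05,  2.82076633e+00]), 'contact_force': array([ 0.71896092, -0.86143032, -0.66932863]), 'wrist_torque': array([ 0.0232367 ,  0.0233456 , -0.02041885]), 'opening': 0.9967016742227741}
top cover_a [(0.98, [573, -41, 79]), (0.79, [529, 120, 79]), (0.65, [593, -129, 82]), (0.56, [552, 37, 82])]
top caddy [(0.68, [563, 0, 0])]
top valve [(0.4, [613, -80, 51])]
top airstone [(0.57, [547, 79, 46])]
top tub [(0.97, [386, 536, 23]), (0.61, [545, 79, 46])]
top bell [(0.64, [515, 526, 19])]
top cave [(0.75, [433, 420, 22]), (0.63, [389, 537, 24])]
side cover_a [(0.89, [550, 37, 81]), (0.79, [591, -125, 79]), (0.65, [533, 119, 83]), (0.58, [568, -40, 80])]
side caddy [(0.79, [562, -2, 5]), (0.57, [480, -424, -5])]
side valve [(0.41, [615, -77, 50])]
side airstone [(0.43, [546, 76, 52])]
side tub [(0.77, [392, 538, 19]), (0.46, [634, -386, 0])]
side bell [(0.77, [516, 526, 18]), (0.25, [552, 36, 82])]
side cave [(0.92, [429, 417, 21]), (0.33, [392, 539, 20])]
18.700000000000003 0.8
```

View images.

View pics/top1.png

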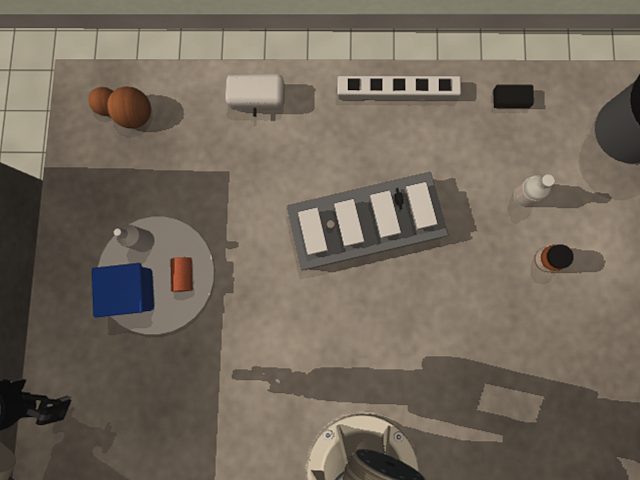

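View pics/side1.png

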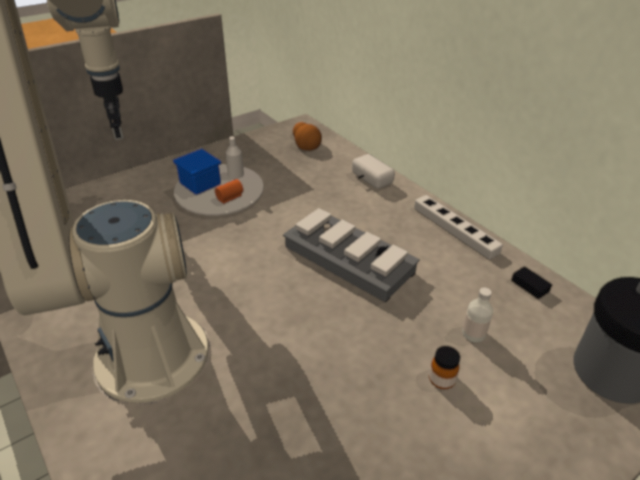

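The top and side views agree: four white covers sit in a row at about (592,-127), (571,-41), (551,37) and (531,120), with tops near z 80, and the caddy is turned about 13.9°. Next I go above the near end of the +y-most cover with the fingers shut.

Call:
move_arm:
  targets: [-1, -4.3, -3.6, 0, 6, -1, -8.6, -7.2, 0, 12, -1, -12.9, -10.8, 0, 18, -1, -17.2, -14.4, 0, 24, -1, -21.5, -18, 0, 30, -1, -25.8, -21.6, 0, 36, -1, -30.1, -25.2, 0, 42, -1, -34.4, -28.8, 0, 48, -1, -38.7, -32.4, 0, 54, -1, -43.4, -36.4, 0, 57.7]
  squeeze: 60

```text
clock: 1.8
eef_pos: [460.4, 165.7, 205.9]
tcp_rot: [3.141, -0.0, 1.81]
contact_force: [0.9, 0.9, 0.1]
opening: 0.002
```

Call:
move_arm:
  targets: [-1, 0, 0, 0, 0, -1, 0, 0, 0, 0]

```text
clock: 2.0
eef_pos: [459.9, 166.6, 205.5]
tcp_rot: [-3.142, -0.0, 1.811]
contact_force: [0.0, 0.4, -0.1]
opening: 0.004
```

Call:
move_arm:
  targets: [-1, -3, 1, 3, 0, -1, -6.27, 1.96, 6, 0, -1, -6.27, 1.96, 9.5, 0, -1, -6.27, 1.96, 9.5, 0, -1, -6.27, 1.96, 9.5, 0]

```text
clock: 2.5
eef_pos: [492.8, 112.6, 110.7]
tcp_rot: [-3.14, -0.0, 1.816]
contact_force: [0.6, 0.3, 1.1]
opening: -0.0
```

```bash
python3 - <<'E'
from rig import r
import cv2
for n in ("top","wrist"):
    f=r.grab_frame(n); cv2.imwrite(f"pics/{n}2.png",f["img"])
    print([(round(d["conf"],2),[round(float(v),1) for v in d["position"]]) for d in r.mark_of(f,"cover_a")])
s=r.sense(); print(s["eef_pos"],s["tcp_rot"],s["contact_force"],s["clock"])
E
```

```text
[(0.87, [570.1, -42.5, 80.2]), (0.71, [552.8, 39.1, 78.9]), (0.61, [593.6, -129.1, 82.0])]
[(0.57, [531.9, 116.4, 83.6])]
[494.51522215 112.47798085 112.23658665] [ 3.13875068e+00 -1.25167910e-05  1.81520533e+00] [-0.38943223  0.10384018  0.37963218] 2.7
```

View pics/wrist2.png

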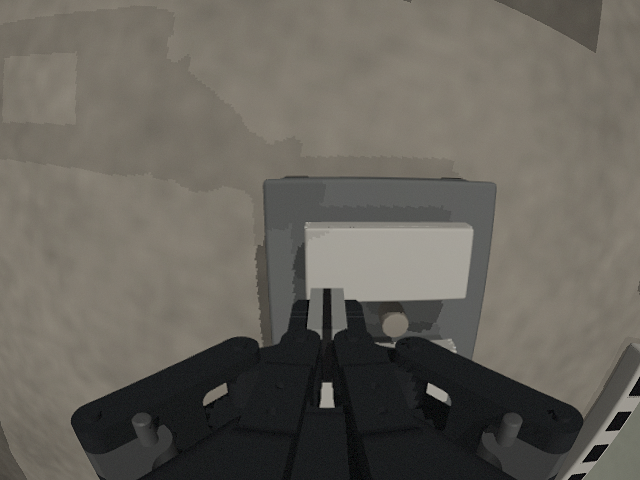

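```bash
cat > h.py <<'E'
import numpy as np
def fish(f,P):
    c=(f["world_to_cam"]@np.r_[P,1])[:3]; K=f["K"]
    th=np.arctan2(np.hypot(c[0],c[1]),c[2]); ph=np.arctan2(c[1],c[0])
    return K[0,2]+K[0,0]*th*np.cos(ph), K[1,2]+K[1,1]*th*np.sin(ph)
def unfish(f,px,z):
    K=f["K"];a=(px[0]-K[0,2])/K[0,0];b=(px[1]-K[1,2])/K[1,1];th=np.hypot(a,b)
    d=np.array([a/th*np.sin(th),b/th*np.sin(th),np.cos(th)])
    W=np.linalg.inv(f["world_to_cam"]);o=W[:3,3];d=W[:3,:3]@d
    return o+d*(z-o[2])/d[2]
E
python3 - <<'E'
from rig import r
from h import *
f=r.grab_frame("wrist"); p=r.sense()["eef_pos"]
print(fish(f,p),fish(f,[p[0],p[1],80]))
c=[unfish(f,q,80) for q in ((305,224),(472,225),(466,299))]
for q in c: print(q)
e=c[1]-c[0]; print(np.linalg.norm(e),np.linalg.norm(c[2]-c[1]),np.arctan2(e[1],e[0]),(c[0]+c[2])/2)
E
```

```text
(np.float64(329.7099901708893), np.float64(284.9364939388457)) (np.float64(329.17706998050846), np.float64(263.125774640678))
[475.66975745 131.45448786  80.        ]
[570.36780593 154.89969408  80.        ]
[583.93727589 109.04779924  80.        ]
97.55715290163886 47.817640846578634 0.24269836299088735 [529.80351667 120.25114355  80.        ]
```

Call:
move_arm:
  targets: [-1, 0, 0, 1.5, 0, -1, 0, 0, 2.7, 0, -1, 0, 0, 2.7, 0, -1, 0, 0, 2.7, 0]

```text
clock: 3.15
eef_pos: [493.5, 111.4, 83.5]
tcp_rot: [-3.141, -0.0, 1.814]
contact_force: [-0.2, 0.6, 0.1]
opening: 0.003
```

Call:
move_arm:
  targets: [-1, 0, 0, 0.2, 0, -1, 0, 0, 0.2, 0, -1, 0, 0, 0.2, 0]

```text
clock: 3.45
eef_pos: [493.8, 111.4, 81.7]
tcp_rot: [3.141, -0.0, 1.814]
contact_force: [-0.1, -0.5, 0.4]
opening: -0.004
```

Call:
move_arm:
  targets: [-1, 0, 0, 0.1, 0, -1, 0, 0, 0.1, 0, -1, 0, 0, 0.1, 0]

```text
clock: 3.75
eef_pos: [493.6, 111.4, 80.5]
tcp_rot: [-3.142, -0.0, 1.814]
contact_force: [-0.4, -0.4, 0.2]
opening: -0.002
```

Call:
move_arm:
  targets: [-1, 0, 0, 0.1, 0, -1, 0, 0, 0.1, 0, -1, 0, 0, 0.1, 0]

```text
clock: 4.05
eef_pos: [493.6, 111.4, 79.4]
tcp_rot: [-3.142, 0.0, 1.814]
contact_force: [0.5, 0.3, -0.5]
opening: -0.002
```

Call:
move_arm:
  targets: [-1, 0, 0, 0.1, 0, -1, 0, 0, 0.1, 0, -1, 0, 0, 0.1, 0]

```text
clock: 4.35
eef_pos: [493.6, 111.4, 78.4]
tcp_rot: [-3.142, 0.0, 1.814]
contact_force: [0.8, 0.7, 0.2]
opening: 0.001
```

Call:
move_arm:
  targets: [-1, 0, 0, 0.1, 0, -1, 0, 0, 0.1, 0, -1, 0, 0, 0.1, 0]

```text
clock: 4.65
eef_pos: [493.6, 111.4, 77.4]
tcp_rot: [-3.141, 0.0, 1.814]
contact_force: [-0.1, 0.1, 0.2]
opening: 0.002
```

```bash
python3 - <<'E'
from rig import r
import cv2,numpy as np
f=r.grab_frame("wrist"); cv2.imwrite("pics/wrist3.png",f["img"])
f=r.grab_frame("side"); cv2.imwrite("pics/side3.png",cv2.resize(f["img"][170:320,240:440],None,fx=4,fy=4))
F=[]
for i in range(1): print(r.sense()["contact_force"],r.sense()["wrist_torque"])
E
```

```text
[-0.13178219 -0.23917069 -0.34970055] [ 0.04342938  0.03699953 -0.06686729]
```

View pics/wrist3.png

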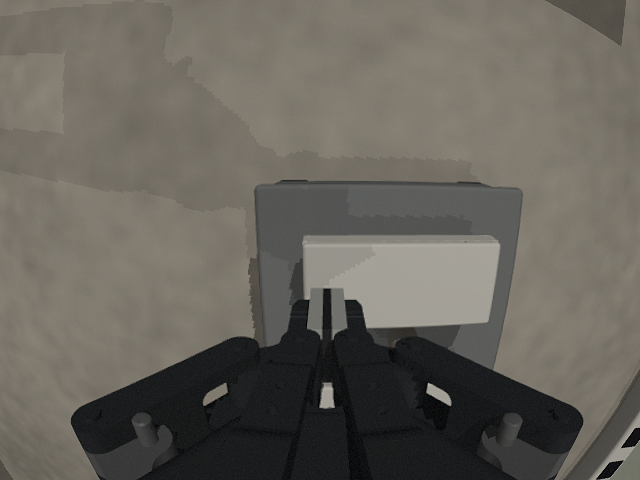

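View pics/side3.png

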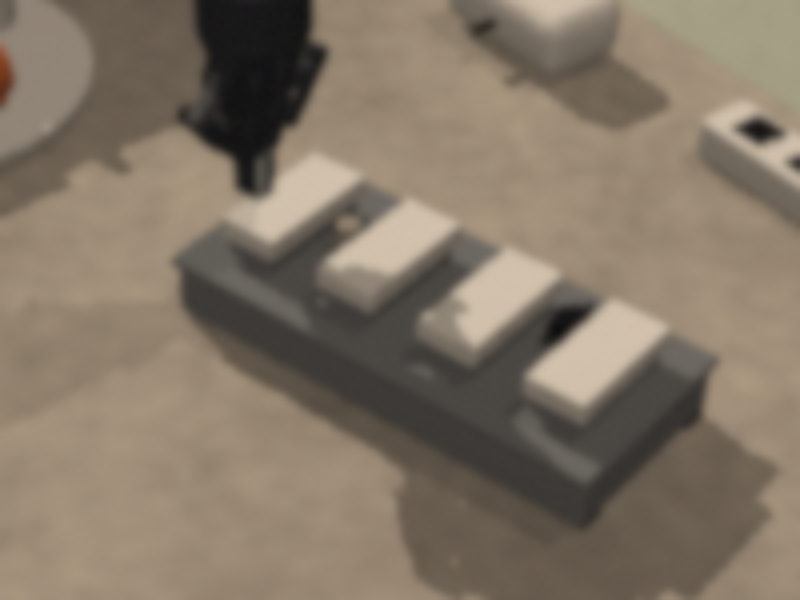

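```bash
python3 - <<'E'
from rig import r
from h import *
import cv2
f=r.grab_frame("wrist"); p=r.sense()["eef_pos"];print(p,fish(f,p))
C=np.array([530,120,0]);u=np.array([.9707,.2403,0]);v=np.array([-.2403,.9707,0])
for z in (74,77,80,83): print(z,[np.round(fish(f,C+a*50*u+b*23*v+[0,0,z])).tolist() for a,b in((-1,1),(1,1),(1,-1),(-1,-1))])
cv2.imwrite("pics/w4.png",cv2.resize(f["img"][220:340,280:520],None,fx=3.3,fy=3.3,interpolation=cv2.INTER_NEAREST))
g=r.grab_frame("side")
def pr(P):
    c=g["K"]@(g["world_to_cam"]@np.r_[P,1])[:3];return np.round(c[:2]/c[2],1)
print("side",[((pr(C+a*50*u+b*23*v+[0,0,80])-[240,170])*4).tolist() for a,b in((-1,1),(1,1),(1,-1),(-1,-1))],(pr(p)-[240,170])*4)
E
```

```text
[493.61401778 111.39046249  77.50621505] (np.float64(330.03099987862294), np.float64(284.7466499935493))
74 [[304.0, 239.0], [498.0, 239.0], [486.0, 318.0], [306.0, 323.0]]
77 [[304.0, 240.0], [500.0, 241.0], [488.0, 320.0], [306.0, 325.0]]
80 [[303.0, 242.0], [503.0, 242.0], [490.0, 323.0], [305.0, 328.0]]
83 [[303.0, 244.0], [505.0, 244.0], [492.0, 325.0], [305.0, 331.0]]
side [[213.5999999999999, 212.79999999999995], [308.0, 147.60000000000002], [358.79999999999995, 172.79999999999995], [264.79999999999995, 240.0]] [251.2 220.4]
```

View pics/w4.png

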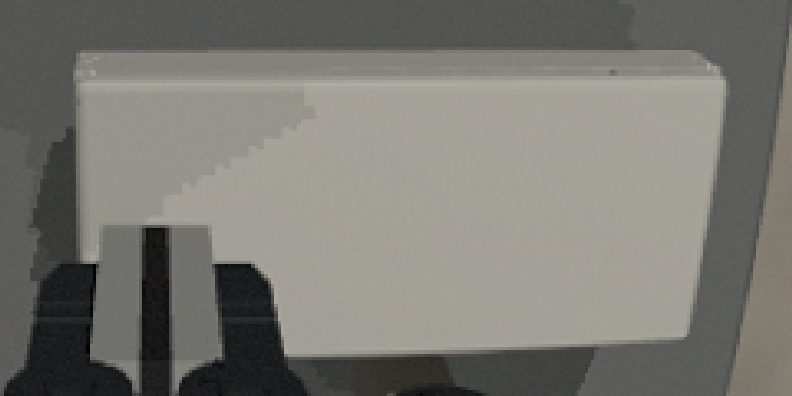

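Call:
move_arm:
  targets: [-1, 0, 0, 0.1, 0, -1, 0, 0, 0.1, 0, -1, 0, 0, 0.1, 0]

```text
clock: 5.15
eef_pos: [493.6, 111.4, 76.4]
tcp_rot: [-3.142, 0.0, 1.814]
contact_force: [-0.3, 0.5, -0.5]
opening: 0.002
```

Call:
move_arm:
  targets: [-1, 0, 0, 0.1, 0, -1, 0, 0, 0.1, 0, -1, 0, 0, 0.1, 0]

```text
clock: 5.45
eef_pos: [493.6, 111.4, 75.5]
tcp_rot: [-3.142, 0.0, 1.814]
contact_force: [0.3, -1.0, 0.2]
opening: 0.0
```

```bash
python3 - <<'E'
from rig import r
from h import *
import cv2
f=r.grab_frame("wrist"); p=r.sense()["eef_pos"];print(p,fish(f,p),r.sense()["contact_force"])
C=np.array([530,120,0]);u=np.array([.9707,.2403,0]);v=np.array([-.2403,.9707,0])
for z in (74,77,80,83): print(z,[np.round(fish(f,C+a*50*u+b*23*v+[0,0,z])).tolist() for a,b in((-1,1),(1,1),(1,-1),(-1,-1))])
cv2.imwrite("pics/w5.png",cv2.resize(f["img"][220:340,280:520],None,fx=3.3,fy=3.3,interpolation=cv2.INTER_NEAREST))
E
```

```text
[493.6190242  111.39507859  75.49212964] (np.float64(330.12308792546247), np.float64(284.76642021188235)) [0.11726914 1.06260911 0.30659612]
74 [[304.0, 240.0], [500.0, 240.0], [487.0, 320.0], [306.0, 325.0]]
77 [[303.0, 242.0], [502.0, 242.0], [489.0, 322.0], [305.0, 327.0]]
80 [[303.0, 243.0], [505.0, 243.0], [491.0, 325.0], [305.0, 330.0]]
83 [[303.0, 245.0], [507.0, 245.0], [493.0, 327.0], [305.0, 333.0]]
```

View pics/w5.png

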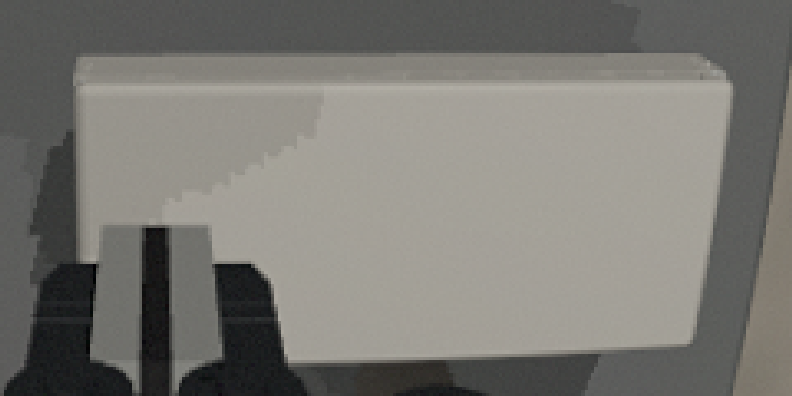

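Call:
move_arm:
  targets: [-1, 0, 0, 0.1, 0, -1, 0, 0, 0.1, 0, -1, 0, 0, 0.1, 0]

```text
clock: 5.8
eef_pos: [493.6, 111.4, 74.4]
tcp_rot: [-3.142, 0.0, 1.814]
contact_force: [-1.1, -0.3, 0.6]
opening: 0.001
```

Call:
move_arm:
  targets: [-1, 0, 0, 0.05, 0, -1, 0, 0, 0.05, 0, -1, 0, 0, 0.05, 0]

```text
clock: 6.1
eef_pos: [493.6, 111.4, 74.0]
tcp_rot: [3.142, 0.0, 1.814]
contact_force: [-0.3, 0.7, -0.0]
opening: -0.002
```

```bash
python3 - <<'E'
from rig import r
from h import *
import cv2
f=r.grab_frame("side"); p=r.sense()["eef_pos"];print(p,r.sense()["contact_force"])
cv2.imwrite("pics/s6.png",cv2.resize(f["img"][190:290,270:400],None,fx=6,fy=6,interpolation=cv2.INTER_CUBIC))
E
```

```text
[493.59874088 111.38766584  73.96907679] [ 0.60855019  0.38843562 -0.03874703]
```

View pics/s6.png

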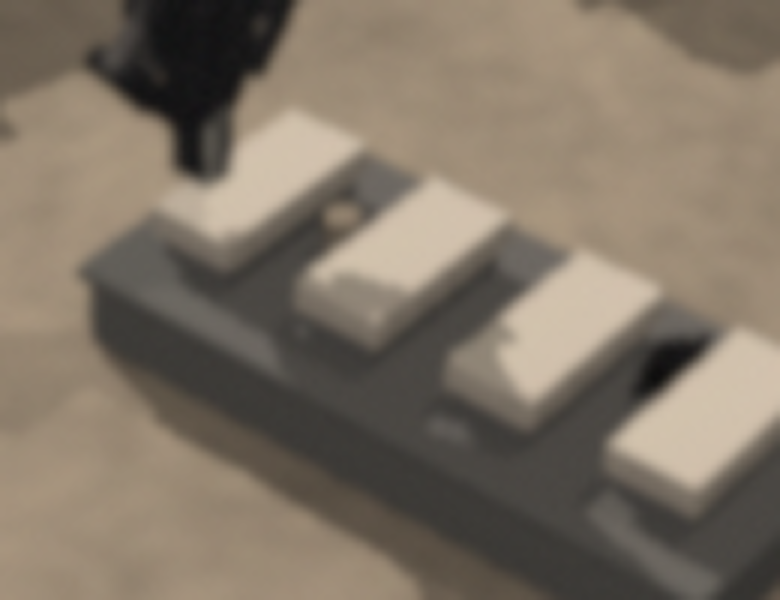

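```bash
python3 - <<'E'
from rig import r
from h import *
g=r.grab_frame("side"); p=r.sense()["eef_pos"]
def pr(P):
    c=g["K"]@(g["world_to_cam"]@np.r_[P,1])[:3];return ((c[:2]/c[2]-[270,190])*6).round(1)
for dz in (0,10,20): print(dz,pr(p+[0,0,dz]))
C=np.array([530,120,80]);u=np.array([.9707,.2403,0]);v=np.array([-.2403,.9707,0])
print([pr(C+a*50*u+b*23*v).tolist() for a,b in((-1,1),(1,1),(1,-1),(-1,-1))])
for k in (0,1,2,3): 
  print(k,[pr(C-84*k*v+a*50*u+b*23*v).tolist() for a,b in((-1,1),(1,1),(1,-1),(-1,-1))])
for a in (-11,11):
  for b in (-14,14): print(pr(p+a*v+b*u))
print(np.linalg.inv(g["world_to_cam"])[:3,3])
E
```

```text
0 [196.6 216.9]
10 [196.4 199.3]
20 [196.2 181.5]
[[140.4, 199.5], [282.3, 101.7], [358.3, 139.1], [217.5, 240.0]]
0 [[140.4, 199.5], [282.3, 101.7], [358.3, 139.1], [217.5, 240.0]]
1 [[282.9, 274.4], [422.8, 170.9], [503.1, 210.4], [364.4, 317.3]]
2 [[433.7, 353.7], [571.3, 244.0], [656.1, 285.8], [520.1, 399.2]]
3 [[593.6, 437.9], [728.3, 321.3], [818.1, 365.6], [685.3, 486.1]]
[194.6 241.1]
[235.2 212.1]
[157.8 221.6]
[198.6 193.1]
[-170.68890922 -852.98172317  973.06487041]
```

```bash
python3 - <<'E'
from rig import r
import cv2,numpy as np
a=cv2.imread("pics/side1.png"); f=r.grab_frame("side"); b=f["img"]
cr=lambda i: cv2.resize(i[195:255,280:345],None,fx=6,fy=6,interpolation=cv2.INTER_NEAREST)
cv2.imwrite("pics/s7.png",np.hstack([cr(a),cr(b)]))
s=r.sense();print(s["contact_force"],s["wrist_torque"],s["eef_pos"])
E
```

```text
[-0.5510634   0.35119002  0.73719673] [-0.03268182  0.00094519 -0.01078397] [493.64070359 111.39901657  74.02159891]
```

View pics/s7.png

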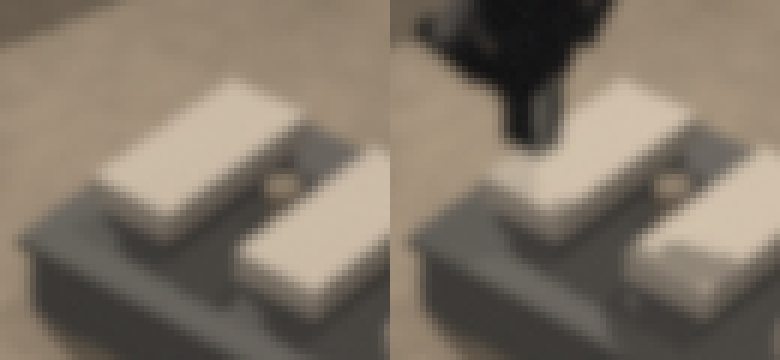

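Call:
move_arm:
  targets: [-1, 0, 0, 0.1, 0, -1, 0, 0, 0.2, 0, -1, 0, 0, 0.2, 0]

```text
clock: 6.55
eef_pos: [493.5, 111.4, 71.8]
tcp_rot: [-3.141, 0.0, 1.814]
contact_force: [0.2, -0.6, 0.2]
opening: 0.002
```

```bash
python3 - <<'E'
from rig import r
from h import *
import cv2
f=r.grab_frame("wrist"); p=r.sense()["eef_pos"];print(p,r.sense()["contact_force"])
u=np.array([.9707,.2403,0]);v=np.array([-.2403,.9707,0])
for dz in (0,10,20,30):
  print(dz,[np.round(fish(f,p+a*v+b*u+[0,0,dz])).tolist() for a in (-11,0,11) for b in (-14,14)])
cv2.imwrite("pics/w8.png",f["img"])
cv2.imwrite("pics/w8c.png",cv2.resize(f["img"][230:340,270:410],None,fx=5,fy=5,interpolation=cv2.INTER_NEAREST))
E
```

```text
[493.5228305  111.34998092  71.88425542] [ 0.26495441 -0.25205103 -0.76265203]
0 [[302.0, 305.0], [358.0, 305.0], [302.0, 285.0], [358.0, 285.0], [301.0, 264.0], [359.0, 264.0]]
10 [[301.0, 314.0], [359.0, 314.0], [300.0, 293.0], [360.0, 293.0], [300.0, 271.0], [361.0, 271.0]]
20 [[300.0, 324.0], [361.0, 324.0], [299.0, 302.0], [362.0, 302.0], [298.0, 279.0], [363.0, 279.0]]
30 [[298.0, 335.0], [363.0, 335.0], [297.0, 313.0], [364.0, 313.0], [296.0, 289.0], [365.0, 289.0]]
```

View pics/w8c.png

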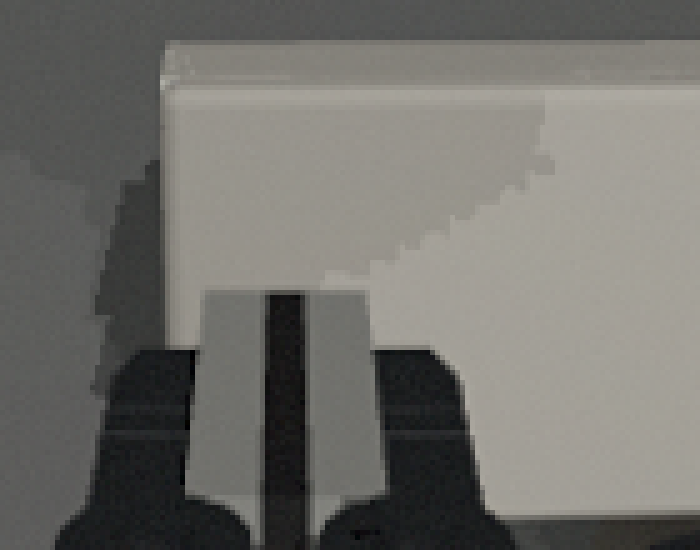

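Call:
move_arm:
  targets: [-1, 0, 0, 0.1, 0, -1, 0, 0, 0.2, 0, -1, 0, 0, 0.3, 0, -1, 0, 0, 0.3, 0]

```text
clock: 7.0
eef_pos: [493.5, 111.4, 68.8]
tcp_rot: [-3.141, 0.0, 1.814]
contact_force: [-0.4, 1.1, 0.1]
opening: -0.002
```

```bash
python3 - <<'E'
from rig import r
import cv2,numpy as np
a=cv2.imread("pics/side1.png"); f=r.grab_frame("side"); b=f["img"]
cr=lambda i: cv2.resize(i[195:255,280:345],None,fx=6,fy=6,interpolation=cv2.INTER_NEAREST)
cv2.imwrite("pics/s9.png",np.hstack([cr(a),cr(b)]))
s=r.sense();print(s["contact_force"],s["wrist_torque"],s["eef_pos"])
E
```

```text
[ 0.96593505  0.67113379 -0.19489342] [-0.06008246  0.00281822  0.00702149] [493.55770084 111.36278715  68.88857397]
```

View pics/s9.png

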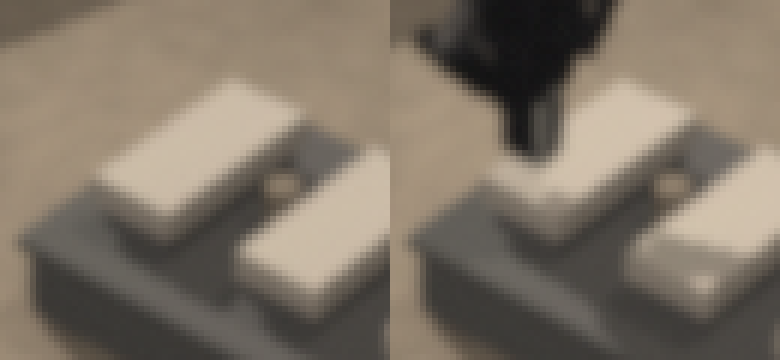

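Call:
move_arm:
  targets: [-1, 0, 0, 0.1, 0, -1, 0, 0, 0.2, 0, -1, 0, 0, 0.3, 0, -1, 0, 0, 0.3, 0]

```text
clock: 7.45
eef_pos: [493.5, 111.3, 65.8]
tcp_rot: [-3.141, 0.0, 1.814]
contact_force: [-0.5, 0.2, -0.7]
opening: -0.001
```

Call:
move_arm:
  targets: [-1, 0, 0, 0.1, 0, -1, 0, 0, 0.2, 0, -1, 0, 0, 0.2, 0]

```text
clock: 7.75
eef_pos: [493.5, 111.3, 63.8]
tcp_rot: [-3.141, 0.0, 1.814]
contact_force: [-0.0, -1.5, -0.7]
opening: 0.003
```

Call:
move_arm:
  targets: [-1, 0, 0, 0.1, 0, -1, 0, 0, 0.2, 0, -1, 0, 0, 0.2, 0]

```text
clock: 8.05
eef_pos: [493.5, 111.4, 61.8]
tcp_rot: [-3.141, 0.0, 1.814]
contact_force: [0.2, 0.5, -0.2]
opening: 0.003
```

```bash
python3 - <<'E'
from rig import r
import cv2,numpy as np
a=cv2.imread("pics/side1.png"); f=r.grab_frame("side"); b=f["img"]
cr=lambda i: cv2.resize(i[195:255,280:345],None,fx=6,fy=6,interpolation=cv2.INTER_NEAREST)
cv2.imwrite("pics/s10.png",np.hstack([cr(a),cr(b)]))
f=r.grab_frame("wrist");cv2.imwrite("pics/w10.png",f["img"])
s=r.sense();print(s["contact_force"],s["wrist_torque"],s["eef_pos"])
E
```

```text
[-0.40422277 -0.69020201 -0.30442896] [-0.05261455  0.01606625 -0.05159585] [493.56958021 111.37071324  61.94470264]
```

View pics/s10.png

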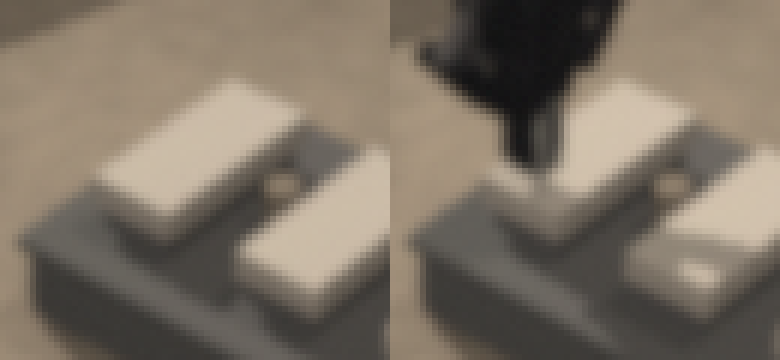

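View pics/w10.png

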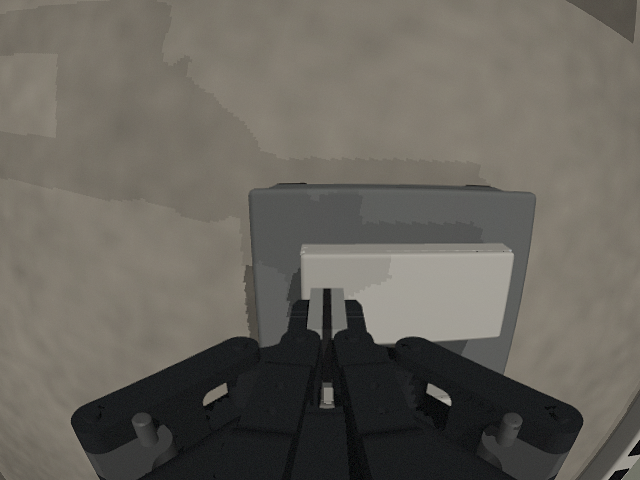

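Call:
move_arm:
  targets: [-1, 0, 0, 0.1, 0, -1, 0, 0, 0.2, 0, -1, 0, 0, 0.2, 0]

```text
clock: 8.45
eef_pos: [493.5, 111.4, 59.8]
tcp_rot: [-3.141, 0.0, 1.814]
contact_force: [0.1, -0.3, 0.1]
opening: 0.001
```

Call:
move_arm:
  targets: [-1, 0, 0, 0.1, 0, -1, 0, 0, 0.15, 0, -1, 0, 0, 0.15, 0]

```text
clock: 8.75
eef_pos: [493.6, 111.4, 58.4]
tcp_rot: [-3.141, -0.0, 1.814]
contact_force: [0.3, -0.5, -0.1]
opening: 0.002
```

Call:
move_arm:
  targets: [-1, 0, 0, 0.1, 0, -1, 0, 0, 0.15, 0, -1, 0, 0, 0.15, 0]

```text
clock: 9.05
eef_pos: [493.6, 111.4, 56.9]
tcp_rot: [-3.141, -0.0, 1.814]
contact_force: [0.9, 0.9, 0.1]
opening: 0.002
```

Call:
move_arm:
  targets: [-1, 0, 0, 0.1, 0, -1, 0, 0, 0.15, 0, -1, 0, 0, 0.15, 0]

```text
clock: 9.35
eef_pos: [493.6, 111.4, 55.4]
tcp_rot: [-3.142, -0.0, 1.814]
contact_force: [-0.2, 0.1, 0.4]
opening: -0.001
```

```bash
python3 - <<'E'
from rig import r
import cv2,numpy as np
a=cv2.imread("pics/side1.png"); f=r.grab_frame("side"); b=f["img"]
cr=lambda i: cv2.resize(i[195:255,280:345],None,fx=6,fy=6,interpolation=cv2.INTER_NEAREST)
cv2.imwrite("pics/s11.png",np.hstack([cr(a),cr(b)]))
f=r.grab_frame("wrist");cv2.imwrite("pics/w11.png",cv2.resize(f["img"][220:360,270:530],None,fx=3,fy=3,interpolation=cv2.INTER_NEAREST))
s=r.sense();print(s["contact_force"],s["wrist_torque"],s["eef_pos"])
E
```

```text
[ 0.22905294  0.59878009 -0.12707572] [-0.03615787  0.01249366  0.03085299] [493.60939397 111.37313461  55.46560869]
```

View pics/s11.png

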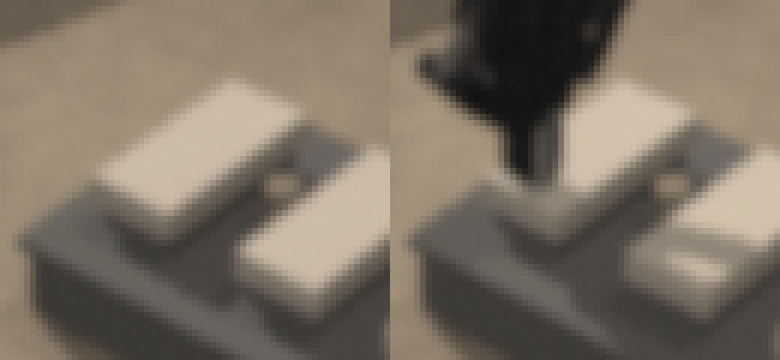

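View pics/w11.png

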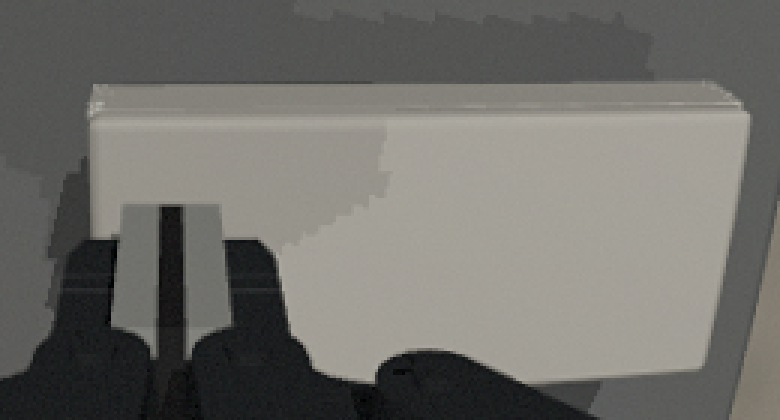

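Call:
move_arm:
  targets: [-1, 0, 0, 0.1, 0, -1, 0, 0, 0.15, 0, -1, 0, 0, 0.15, 0]

```text
clock: 9.75
eef_pos: [493.7, 111.4, 54.2]
tcp_rot: [3.142, 0.0, 1.814]
contact_force: [-0.3, -0.2, 4.1]
opening: -0.0
```

Call:
move_arm:
  targets: [-1, 0, 0, 0.1, 0, -1, 0, 0, 0.1, 0, -1, 0, 0, 0.1, 0]

```text
clock: 10.05
eef_pos: [493.8, 111.4, 54.1]
tcp_rot: [3.141, 0.0, 1.814]
contact_force: [-4.1, -0.6, 16.5]
opening: 0.0
```

Call:
move_arm:
  targets: [-1, 0, 0, 0.1, 0, -1, 0, 0, 0.1, 0, -1, 0, 0, 0.1, 0]

```text
clock: 10.35
eef_pos: [493.8, 111.4, 53.9]
tcp_rot: [3.141, 0.0, 1.814]
contact_force: [-9.0, -1.5, 29.3]
opening: 0.001
```

```bash
python3 - <<'E'
from rig import r
import cv2,numpy as np
a=cv2.imread("pics/side1.png"); f=r.grab_frame("side"); b=f["img"]
cr=lambda i: cv2.resize(i[195:255,280:345],None,fx=6,fy=6,interpolation=cv2.INTER_NEAREST)
cv2.imwrite("pics/s12.png",np.hstack([cr(a),cr(b)]))
s=r.sense();print(s["contact_force"],s["wrist_torque"],s["eef_pos"])
E
```

```text
[-9.31401454 -1.62277646 28.59571732] [-0.29313304  1.4823368   0.0069927 ] [493.82794387 111.42611417  53.94674636]
```

View pics/s12.png

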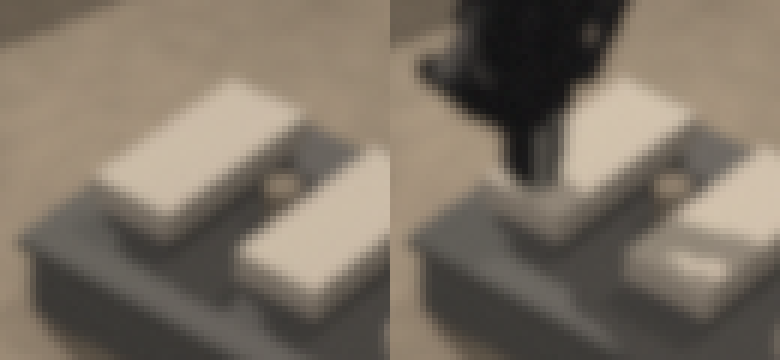

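Contact is stiff at TCP z≈54.3 (30 N, no visible tilt), so the +y-most cover is firm. The real fingertip sits higher than the reported TCP, so I'm using 54.3 as the level of the cover tops. Next is the neighbouring cover.

Call:
move_arm:
  targets: [-1, 0, 0, -1.4, 0, -1, -3, 0, -1.4, 0, -1, -6, 0, -1.4, 0, -1, -8.4, 0, -1.4, 0, -1, -8.4, 0, -1.4, 0, -1, -8.4, 0, -0.4, 0, -1, -8.4, 0, -0.4, 0, -1, -8.4, 0, -0.4, 0]

```text
clock: 11.2
eef_pos: [513.1, 30.6, 55.4]
tcp_rot: [-3.14, -0.0, 1.815]
contact_force: [-0.2, -0.4, 0.4]
opening: -0.001
```

Call:
move_arm:
  targets: [-1, 0, 0, 0.1, 0, -1, 0, 0, 0.1, 0, -1, 0, 0, 0.1, 0]

```text
clock: 11.5
eef_pos: [513.9, 30.1, 55.1]
tcp_rot: [3.141, 0.0, 1.814]
contact_force: [-0.5, 0.3, 0.1]
opening: 0.001
```

Call:
move_arm:
  targets: [-1, 0, 0, 0.1, 0, -1, 0, 0, 0.1, 0, -1, 0, 0, 0.1, 0]

```text
clock: 11.8
eef_pos: [514.0, 30.0, 54.2]
tcp_rot: [3.141, -0.0, 1.814]
contact_force: [0.4, 0.9, 4.0]
opening: 0.0
```

Call:
move_arm:
  targets: [-1, 0, 0, 0.1, 0, -1, 0, 0, 0.1, 0, -1, 0, 0, 0.1, 0]

```text
clock: 12.1
eef_pos: [514.0, 30.0, 54.1]
tcp_rot: [3.141, -0.0, 1.814]
contact_force: [-4.4, 1.1, 16.4]
opening: -0.001
```

P3 is firm as well (16 N at 54.1). Now P2.

Call:
move_arm:
  targets: [-1, 0, 0, -1.4, 0, -1, -3, 0, -1.4, 0, -1, -6, 0, -1.4, 0, -1, -8.4, 0, -1.4, 0, -1, -8.4, 0, -1.4, 0, -1, -8.4, 0, -0.3, 0, -1, -8.4, 0, -0.3, 0, -1, -8.4, 0, -0.3, 0]

```text
clock: 12.9
eef_pos: [533.2, -50.8, 55.3]
tcp_rot: [-3.14, -0.001, 1.815]
contact_force: [0.2, 0.0, -0.7]
opening: -0.001
```

Call:
move_arm:
  targets: [-1, 0, 0, 0.1, 0, -1, 0, 0, 0.1, 0, -1, 0, 0, 0.1, 0]

```text
clock: 13.2
eef_pos: [534.0, -51.4, 55.0]
tcp_rot: [-3.142, -0.0, 1.814]
contact_force: [0.8, -0.1, -0.5]
opening: -0.003
```

Call:
move_arm:
  targets: [-1, 0, 0, 0.1, 0, -1, 0, 0, 0.1, 0, -1, 0, 0, 0.1, 0]

```text
clock: 13.5
eef_pos: [534.2, -51.5, 54.2]
tcp_rot: [3.141, -0.0, 1.814]
contact_force: [-0.8, 1.2, 4.3]
opening: -0.0
```

Call:
move_arm:
  targets: [-1, 0, 0, 0.1, 0, -1, 0, 0, 0.1, 0, -1, 0, 0, 0.1, 0]

```text
clock: 13.8
eef_pos: [534.2, -51.6, 54.1]
tcp_rot: [3.141, -0.0, 1.814]
contact_force: [-5.0, 2.0, 16.1]
opening: -0.001
```

P2 is firm. That leaves P1, which I'll check by pressing too.

Call:
move_arm:
  targets: [-1, 0, 0, -1.4, 0, -1, -3, 0, -1.4, 0, -1, -6, 0, -1.4, 0, -1, -8.4, 0, -1.4, 0, -1, -8.4, 0, -1.4, 0, -1, -8.4, 0, -0.3, 0, -1, -8.4, 0, -0.3, 0, -1, -8.4, 0, -0.3, 0]

```text
clock: 14.6
eef_pos: [553.4, -132.2, 55.3]
tcp_rot: [-3.14, -0.001, 1.815]
contact_force: [-0.0, 0.3, 0.4]
opening: -0.0
```

Call:
move_arm:
  targets: [-1, 0, 0, 0.1, 0, -1, 0, 0, 0.2, 0, -1, 0, 0, 0.2, 0]

```text
clock: 14.9
eef_pos: [554.3, -132.9, 54.0]
tcp_rot: [3.142, 0.0, 1.814]
contact_force: [0.0, 0.7, 0.2]
opening: -0.001
```

Call:
move_arm:
  targets: [-1, 0, 0, 0.1, 0, -1, 0, 0, 0.1, 0, -1, 0, 0, 0.1, 0]

```text
clock: 15.2
eef_pos: [554.2, -133.2, 53.0]
tcp_rot: [3.142, -0.0, 1.814]
contact_force: [-0.1, 0.5, 0.4]
opening: -0.004
```

Call:
move_arm:
  targets: [-1, 0, 0, 0.1, 0, -1, 0, 0, 0.1, 0, -1, 0, 0, 0.1, 0]

```text
clock: 15.5
eef_pos: [554.2, -133.2, 52.0]
tcp_rot: [-3.142, -0.0, 1.814]
contact_force: [-0.3, 0.4, -0.3]
opening: 0.001
```

Call:
move_arm:
  targets: [-1, 0, 0, 0.1, 0, -1, 0, 0, 0.1, 0, -1, 0, 0, 0.1, 0]

```text
clock: 15.8
eef_pos: [554.2, -133.2, 51.0]
tcp_rot: [-3.141, -0.0, 1.814]
contact_force: [-0.3, -0.7, 0.6]
opening: -0.0
```

```bash
python3 - <<'E'
from rig import r
from h import *
import cv2
a=cv2.imread("pics/side1.png"); f=r.grab_frame("side"); b=f["img"]
cr=lambda i: cv2.resize(i[225:285,360:425],None,fx=6,fy=6,interpolation=cv2.INTER_NEAREST)
cv2.imwrite("pics/s13.png",np.hstack([cr(a),cr(b)]))
f=r.grab_frame("wrist"); cv2.imwrite("pics/w13.png",f["img"])
s=r.sense();p=s["eef_pos"];print(s["contact_force"],p)
u=np.array([.9707,.2403,0]);v=np.array([-.2403,.9707,0]);C=p+37.5*u-1.3*v;C[2]=80
print(C,[np.round(fish(f,C+a*50*u+b*23*v)).tolist() for a,b in((-1,1),(1,1),(1,-1),(-1,-1))])
E
```

```text
[-1.69588688  0.16565823  0.72148969] [ 554.20687957 -133.25073143   50.97792885]
[ 590.92051957 -125.50139143   80.        ] [[300.0, 263.0], [527.0, 261.0], [509.0, 350.0], [303.0, 359.0]]
```

View pics/s13.png

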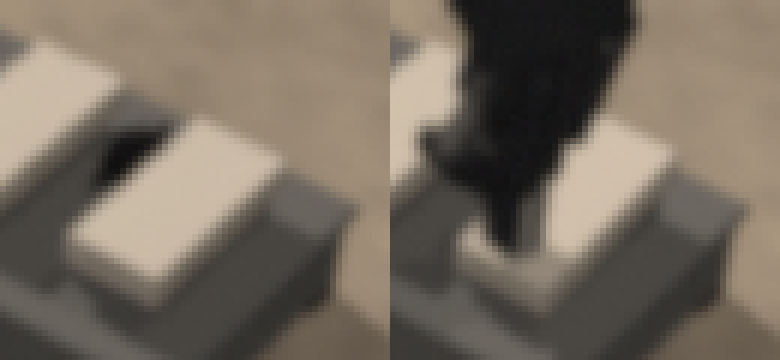

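View pics/w13.png

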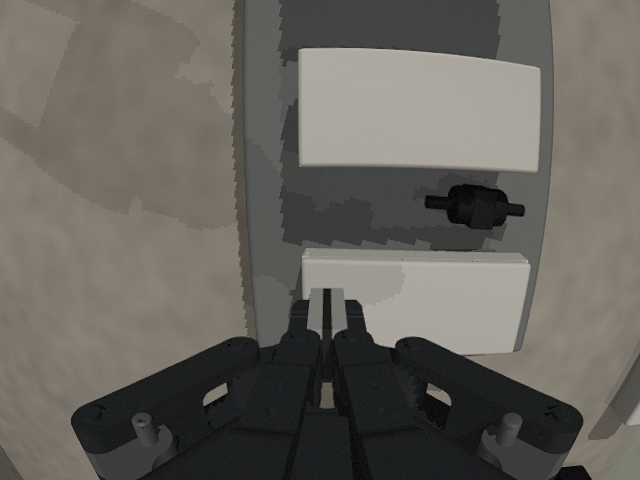

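P1 gave way 3.3 mm under less than 1 N, so it is the loose one. I let it go and move over its middle.

Call:
move_arm:
  targets: [-1, 0, 0, -0.7, 0, -1, 0, 0, -1.4, 0, -1, -0.1, 2, -1.4, 0, -1, -0.1, 3.75, -1.4, 0, -1, -0.1, 3.75, -1.4, 0, -1, -0.1, 3.75, -0.6, 0, -1, -0.1, 3.75, -0.5, 0, -1, -0.1, 3.75, -0.5, 0]

```text
clock: 16.7
eef_pos: [589.6, -125.2, 55.4]
tcp_rot: [-3.14, -0.001, 1.813]
contact_force: [0.1, -0.5, 0.3]
opening: 0.004
```

```bash
python3 - <<'E'
from rig import r
from h import *
import cv2
f=r.grab_frame("wrist"); cv2.imwrite("pics/w14.png",f["img"])
s=r.sense();p=s["eef_pos"];print(s["contact_force"],p)
c=[unfish(f,q,80) for q in ((255,260),(463,260))]
E
```

```text
[ 0.03908726  0.5839853  -0.13271317] [ 589.9723128  -125.25329945   55.64248267]
```

View pics/w14.png

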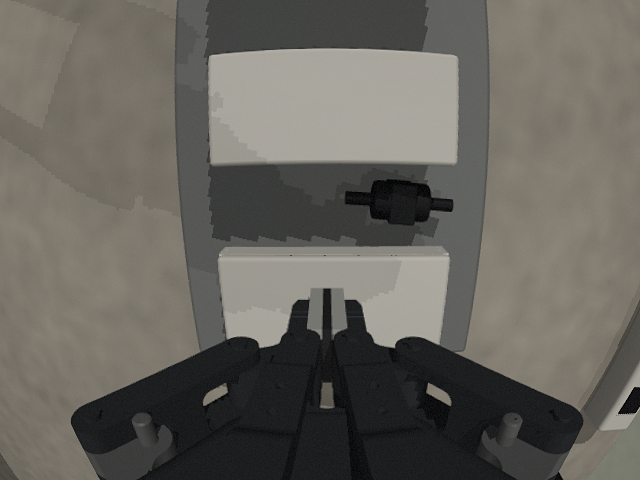

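The cover spans columns 219-449 and the fingertip is at 327-330, so it is central within about 2 mm. I nudge 2 mm along the cover and press.

Call:
move_arm:
  targets: [-1, 0, 0.2, 0, 0, -1, 0, 0.2, 0.1, 0, -1, 0, 0.2, 0.2, 0, -1, 0, 0.2, 0.2, 0]

```text
clock: 17.15
eef_pos: [593.0, -124.8, 54.2]
tcp_rot: [3.141, 0.0, 1.814]
contact_force: [-0.3, -1.2, 1.9]
opening: -0.0
```

Call:
move_arm:
  targets: [-1, 0, 0, 0.1, 0, -1, 0, 0, 0.1, 0, -1, 0, 0, 0.1, 0]

```text
clock: 17.45
eef_pos: [593.0, -124.7, 53.5]
tcp_rot: [3.141, 0.0, 1.814]
contact_force: [-1.7, 0.2, 5.2]
opening: 0.003
```

Call:
move_arm:
  targets: [-1, 0, 0, 0.1, 0, -1, 0, 0, 0.2, 0, -1, 0, 0, 0.2, 0]

```text
clock: 17.75
eef_pos: [593.1, -124.7, 51.6]
tcp_rot: [3.141, 0.0, 1.814]
contact_force: [-1.6, -0.6, 6.9]
opening: 0.003
```

Call:
move_arm:
  targets: [-1, 0, 0, 0.1, 0, -1, 0, 0, 0.2, 0, -1, 0, 0, 0.2, 0]

```text
clock: 18.05
eef_pos: [593.0, -124.7, 49.6]
tcp_rot: [3.141, 0.0, 1.814]
contact_force: [-1.9, 0.4, 7.3]
opening: -0.001
```

Call:
move_arm:
  targets: [-1, 0, 0, 0.1, 0, -1, 0, 0, 0.2, 0, -1, 0, 0, 0.2, 0]

```text
clock: 18.35
eef_pos: [593.1, -124.8, 48.2]
tcp_rot: [3.141, 0.0, 1.814]
contact_force: [-4.2, 0.3, 13.0]
opening: 0.002
```

Call:
move_arm:
  targets: [-1, 0, 0, 0.1, 0, -1, 0, 0, 0.1, 0, -1, 0, 0, 0.1, 0]

```text
clock: 18.65
eef_pos: [593.1, -124.8, 48.1]
tcp_rot: [3.141, 0.0, 1.814]
contact_force: [-7.2, 1.5, 21.5]
opening: 0.003
```

Stopped hard at 48.1, which is 6.1 mm below the tops. I lift off and check both the picture and the rocking at an end.

Call:
move_arm:
  targets: [-1, 0, 0, -0.5, 0, -1, 0, 0, -1.8, 0, -1, 0, -2, -1.8, 0, -1, 0, -3.8, -1.8, 0, -1, 0, -3.8, -1.2, 0, -1, 0, -3.8, -0.4, 0, -1, 0, -3.8, -0.4, 0, -1, 0, -3.8, -0.2, 0, -1, 0, -3.8, -0.2, 0]

```text
clock: 19.55
eef_pos: [556.6, -133.7, 48.2]
tcp_rot: [3.141, 0.0, 1.814]
contact_force: [-2.4, 0.4, 3.4]
opening: -0.003
```

Call:
move_arm:
  targets: [-1, 0, 0, 0.1, 0, -1, 0, 0, 0.1, 0, -1, 0, 0, 0.1, 0]

```text
clock: 19.85
eef_pos: [556.6, -133.7, 48.1]
tcp_rot: [3.141, 0.0, 1.814]
contact_force: [-4.3, 1.7, 13.9]
opening: 0.002
```

Call:
move_arm:
  targets: [-1, 0, 0, 0.1, 0, -1, 0, 0, 0.1, 0, -1, 0, 0, 0.1, 0]

```text
clock: 20.15
eef_pos: [556.7, -133.7, 48.0]
tcp_rot: [3.141, 0.0, 1.814]
contact_force: [-8.1, 1.9, 24.2]
opening: -0.0
```

The end is firm now, and 6 mm lower. I retreat up and out of view.

Call:
move_arm:
  targets: [-1, 0, 0, -0.5, 0, -1, 0, 0, -4, 0, -1, 0, 0, -8, 0, -1, 0, -4, -12, 0, -1, 0, -9, -15, 0, -1, 0, -14, -15, 0, -1, 0, -18, -15, 0, -1, 0, -18, -15, 0, -1, 0, -18, -15, 0]

```text
clock: 21.05
eef_pos: [381.1, -177.5, 196.5]
tcp_rot: [3.14, 0.001, 1.812]
contact_force: [0.8, -0.3, 0.8]
opening: 0.004
```

```bash
python3 - <<'E'
from rig import r
import cv2,numpy as np
for n in ("side","top"):
    f=r.grab_frame(n)
    a=cv2.imread(f"pics/{n}1.png")
    y,x=(200,270) if n=="side" else (160,280)
    cr=lambda i: cv2.resize(i[y:y+110,x:x+165],None,fx=4.8,fy=4.8,interpolation=cv2.INTER_CUBIC)
    cv2.imwrite(f"pics/{n}15.png",cr(f["img"]))
    for t in ("cover_a","valve","airstone"): print(n,t,[(round(d["conf"],2),[round(float(v)) for v in d["position"]]) for d in r.mark_of(f,t)])
s=r.sense();print(s["contact_force"],s["eef_pos"],s["qvel"].round(3),s["clock"])
E
```

```text
side cover_a [(0.94, [594, -125, 71]), (0.92, [535, 117, 81]), (0.8, [568, -40, 79])]
side valve [(0.49, [616, -77, 51])]
side airstone [(0.69, [570, -38, 77])]
top cover_a [(0.73, [595, -131, 75]), (0.69, [532, 117, 78]), (0.65, [569, -43, 80]), (0.65, [550, 39, 82])]
top valve [(0.51, [614, -77, 49])]
top airstone [(0.4, [544, 80, 47])]
[ 0.00455457 -0.35834586  0.85808127] [ 381.72605649 -176.90957555  195.72629836] [-0.002 -0.004  0.006 -0.    -0.     0.   ] 21.45
```

View pics/side15.png

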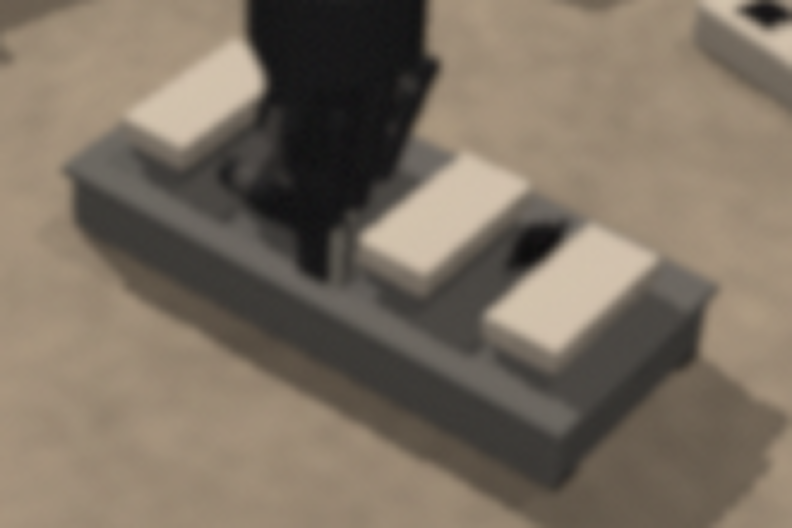

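View pics/top15.png

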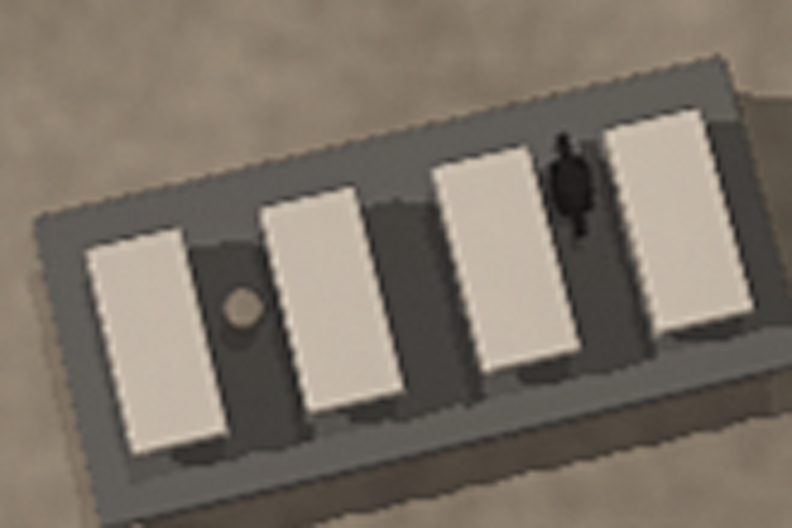

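The networks now put the P1 cover at z 71-75 and its neighbours at 78-82. In the pictures it sits level, and the valve and air stone are where they were. The arm is clear, so I hand in.

```bash
python3 -c "
from rig import r
print(r.sign_off())"
```

```text
the job is handed in; nothing more can be done
None
```

The loose cover is pressed fully home, and I handed the job in at about 21.5 s with the arm clear of everything. It was the cover at the robot's right end of the caddy, at about (592, -126) mm.

- **Finding it:** I pressed the near end of each cover with shut fingertips. The other three were firm, with the force rising to 16–29 N within about 0.3 mm. The fourth gave 3.3 mm under less than 1 N.
- **Pressing it:** On its middle it gave way at about 5–7 N, a bit under the stated 9 N. It stopped hard 6.1 mm lower, and I pressed it there to 21 N.
- **After:** Its end no longer rocked, taking 24 N about 6 mm below the old level. The networks put its top at z 71–75 against 78–82 for its neighbours. The valve and air stone are where they were. I did not re-measure the other objects at the end.

**One disagreement:** the covers met the fingertips at a reported TCP height of 54 mm, not the expected 80 mm. The camera pictures showed the real tip about 25 mm above the reported point, so I judged heights from contact with the firm covers instead.

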